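# Unstack the cured castings into their finishing trays

## Robot

A 7-joint arm with a two-finger parallel gripper is mounted at the origin on the work surface. World frame = base frame: x ahead of the robot, y to its left, z up, the work surface at z = 0. Lengths are in m, angles in rad, forces in N, time in s.
With the tool pointing down it reaches from about 0.375 to 0.925 m from the base axis. Payload 3.1 kg.
Tool frame: the origin (TCP) lies on the centre line of the jaws, within the pads' length; the fingertips stand 19 mm ahead of it and the grasp point (between the pads) is the TCP; z points along the fingers, y is the line along which they close (so a half turn about z gives the same grasp; the last joint's range is limited). The gripper opens to 85 mm and grips with 20 to 120 N. Pads are 22 mm wide; open, the fingers measure 114 mm over their backs; the gripper's body (76 mm by 85 mm) begins 54 mm behind the grasp point. The pads swing forward as they close: fully open they stand 13 mm farther back than shut.
Start: joints at [-1.276, 0.383, 0.044, 1.598, -0.018, 1.161, -0.05], TCP at [0.249, 0.601, 0.25] pointing down, gripper open.
Joint ranges: [-2.61, 2.61], [-0.41, 2.15], [-1.48, 1.57], [0, 2.5], [-1.57, 4.71], [0.05, 1.97], [-2.85, 2.85]. Speed limits (rad/s): [2.79, 2.79, 3.14, 3.14, 3.14, 3.14, 3.14].

## Interface

Orientations are given as a unit quaternion [x, y, z, w].
In Python, from bench import env, read_camera, spot_in, trace, tip_of gives the robot as it stands.
- The arm moves only by the shell command python3 -m crank 'ROWS'. ROWS is JSON, a list of rows, each a list of 7 numbers: the finger opening in mm, from 0 to 85.4, then the shift along the tool's x, y, z in mm, then the turn, a rotation vector about the tool's x, y, z in degrees. A call has 1 to 12 rows; each row shifts and turns the commanded pose from where the row before left it, along the tool's axes as they then stand; what a row does not reach is not made up. A row lasts 1/8 s, in which the tool goes at most 62.5 mm and 10.7 degrees, less where a joint would pass 70% of its speed; a pose out of reach is approached as far as the arm can. A call with a gripper value outside its range is refused whole. The fingers move at their own pace and stop on an object; the grip force is fixed at half the most. Time passes only in rows, so rows that do not move let the fingers close. It gives the time, the measured TCP pose, the force, the opening and the grip force at its end, in the units of the state.
- env.observe(): the state, without advancing time (a new reading comes with each control period).
- read_camera(name): name is "scene" or "top" or "wrist"; returns a dict with "img" (400x640x3 uint8, red, green, blue), "z_map" (400x640 float32, m along the optical axis (not along the pixel's ray), 0 where there is no reading), "K" (3x3 intrinsics, pixels), "R" (3x3) and "t" (3): a world point X has camera coordinates R X + t. Camera axes: x right, y down, z forward; pixel columns grow to the right and rows downward; lengths in m; the calibration is good to about 2 mm. A picture is of the moment at which its call begins.
- env.sign_off(): hands the job in; it is judged then, once.
Trained networks look in the newest picture that a camera, given by its name, has taken for a name from the list of things; names that differ only in an ending like _2 or _b are one class to them, and where a whole thing is asked for, a point or a joint stands for the part that bears it (a point fixed in the world has none). Each returns a list of dicts, best first, with "conf" (0 to 1); they miss things now and then, are a little off and sometimes report something else, mostly with a low value. They report only what shows in the picture. A call takes as long as a camera call. They do not tell look-alikes from the thing itself.
- spot_in(camera, label): "point" ([x, y, z] in m, in world coordinates, good to about 4 mm: the middle of the surface that is visible of it).
- trace(camera, label): "mask" (400x640 bool, what is visible of it).
- tip_of(camera, label): "point" ([x, y, z] in m, in world coordinates, good to about 4 mm: a listed point, or the origin of a listed thing).
The state is a dict: "time": time; "q": joint angles; "joint_vel": joint speeds; "joint_torque": joint torques, N m; "eef_pos": TCP position; "tcp_rot": TCP orientation; "contact_force": force on the tool from outside, world axes, zero at the start; "ft_torque": the same for the moment, N m; "opening": finger opening in m; "grip_force": force on a finger pad.
Only numpy, scipy, OpenCV 4.12 (cv2) and the standard library are available. Lean on these libraries where they do the work, as an engineer would, in place of code of your own. Each camera call takes 0.05 s, during which the arm holds its last target. There are 200 camera calls.

## Task

The four cured resin castings are stacked on the small plywood board. Take the stack apart from the top down, one piece at a time, and set each straight into the tray of its own shape (disc, hexagon, square, long bar) so that it lies flat on the tray's floor inside the walls: set it down, do not drop it. Do not push or knock over the dropper bottle or the mixing cup.

Things in the scene. Friction and masses are not known exactly. Their poses are not given: they have to be found in the camera images.
- disc: Round cast resin piece, cream with a slate-coloured top face (all four castings look alike but for shape), 24 mm high, flat top and bottom, loose, 32 mm in diameter, about 20 g. At the start the topmost of the stack, on the hexagon. Origin: centre of its underside, z up.
- hexagon: Regular hexagonal cast resin piece, cream with a slate-coloured top face (all four castings look alike but for shape), 24 mm high, flat top and bottom, loose, 46 mm across flats (53 mm across corners), about 50 g. Second from the top, on the square. Origin: centre of its underside, z up; its flat sides face along its x axis and every 60 degrees from it.
- square: Square cast resin piece, cream with a slate-coloured top face (all four castings look alike but for shape), 24 mm high, flat top and bottom, loose, 60 x 60 mm, about 95 g. Third from the top, lying on the bar. Origin: centre of its underside, z up; sides face along its x and y axes.
- bar: Oblong cast resin piece, cream with a slate-coloured top face (all four castings look alike but for shape), 24 mm high, flat top and bottom, loose, 130 mm long (its x axis) and 62 mm wide (its y axis), about 210 g. Bottom of the stack, lying on a fixed plywood board 136 x 70 x 6 mm. Origin: centre of its underside, z up.
- disc_tray: Fixed low white tray, open on top: floor 3 mm thick, wall 3 mm thick, wall top 8 mm above the work surface. Round, 56 mm across outside, 50 mm inside. Origin: centre of its underside, on the work surface, z up.
- hexagon_tray: Fixed low white tray, open on top: floor 3 mm thick, wall 3 mm thick, wall top 8 mm above the work surface. Regular hexagon, 70 mm across flats outside, 64 mm inside. Origin: centre of its underside, z up; flat walls face along its x axis and every 60 degrees from it.
- square_tray: Fixed low white tray, open on top: floor 3 mm thick, wall 3 mm thick, wall top 8 mm above the work surface. Square, 84 mm outside, 78 mm inside. Origin: centre of its underside, z up; walls face along its x and y axes.
- bar_tray: Fixed low white tray, open on top: floor 3 mm thick, wall 3 mm thick, wall top 8 mm above the work surface. Oblong, 154 x 86 mm outside, 148 x 80 mm inside, long along its x axis. Origin: centre of its underside, z up.
- dropper: Bystander: amber dropper bottle with black cap, 34 mm in diameter, 85 mm high, at the left edge of the work; not to be disturbed. Origin: centre of its underside.
- cup: Bystander: grey mixing cup, 68 mm across the rim, 75 mm high, at the right edge of the work; not to be disturbed. Origin: centre of its underside.
Things that resemble listed ones, but are neither listed nor needed, are in the scene too. What is shaped like the hexagon but blue or pink is not meant. Leave any green look-alike of the square alone.

How it is judged:
By the outcome, as a careful person would: the job done as asked, in the order asked, and still so for the second after the job is handed in, with the robot touching nothing.
It also fails if it takes over 102 s, if anything falls off the work surface, if the arm or the gripper's body presses on something with over 40 N, if the wrist force passes 120 N, or if a joint passes its speed limit or range.

## Working session

There is one attempt and no reset: what is moved stays moved. The work goes in short steps, Python scripts to look and compute and a shell command to move; the robot and the scene stay as the last step left them, time stands still between calls to the robot, and variables do not carry over. Pictures are saved under pics/ and viewed, at most 14 in all, crops included, and the job is handed in when it is done.

```bash
ls; mkdir -p pics; python3 - <<'E'
from bench import env, read_camera
import cv2
s=env.observe(); print({k:s[k] for k in ("time","eef_pos","tcp_rot","opening","contact_force")})
for n in ("top","scene"):
    c=read_camera(n); cv2.imwrite(f"pics/{n}0.png",c["img"][:,:,::-1]); print(n,c["K"].tolist(),c["R"].tolist(),c["t"].tolist())
E
```

```text
pics
{'time': 0.0, 'eef_pos': array([0.24847763, 0.59967699, 0.2488827 ]), 'tcp_rot': array([ 1.95122364e-01,  9.80778047e-01, -1.28471356e-03, -1.86915917e-04]), 'opening': 0.08518562922427378, 'contact_force': array([-0.2747121 ,  0.56339643,  0.21647146])}
top [[471.75214537730704, 0.0, 308.72703810222805], [0.0, 471.75214537730704, 200.90685891645856], [0.0, 0.0, 1.0]] [[0.018356747950019528, -0.9994865403738799, -0.026261862389253154], [-0.9916524244731533, -0.01484746295032179, -0.12808209039696222], [0.1276264033858834, 0.02839381015981186, -0.9914158021251186]] [0.008273811734973416, 0.6325303516801555, 1.3003922055190544]
scene [[440.7015821847632, 0.0, 314.7405328513574], [0.0, 440.7015821847632, 203.18377446494895], [0.0, 0.0, 1.0]] [[-0.23942442738264993, 0.9708878364784412, -0.007263095118616893], [0.5387772710928237, 0.12663376258399214, -0.8328763067392365], [-0.8077097224413362, -0.20332412338931397, -0.553411515169053]] [0.13563263421824293, -0.2894346118774467, 1.650115972722067]
```

View pics/top0.png

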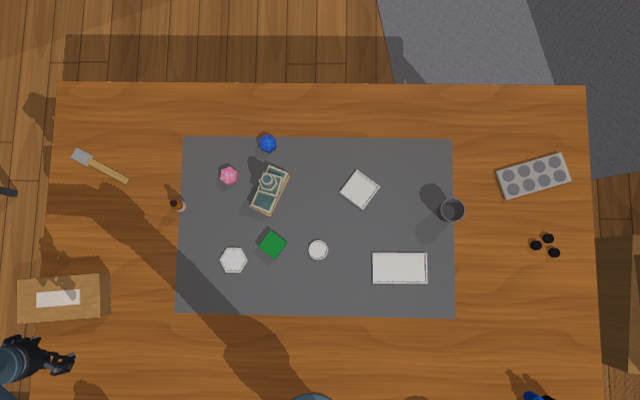

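View pics/scene0.png

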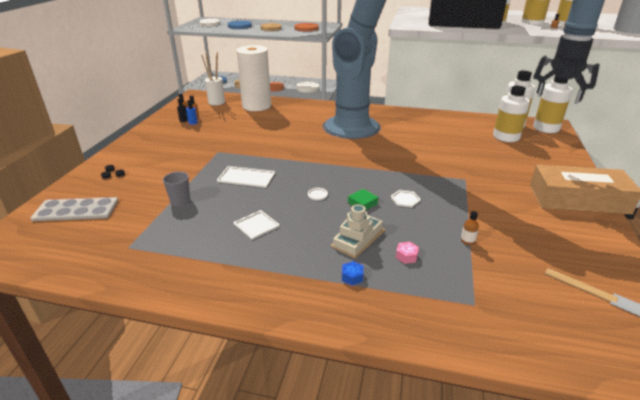

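The top view shows the stack at (269,188), with the disc top at (267,182). The trays are hexagon (233,260), disc (318,250), square (360,190) and bar (400,268). The dropper is at (177,205) and the cup at (452,210). Look-alikes to leave alone are blue (267,143), pink (228,175) and green (271,244).

```bash
cat > h.py <<'E'
import numpy as np, cv2
from bench import env, read_camera, spot_in, trace, tip_of
def world(c):
    v,u=np.mgrid[0:400,0:640]; z=c["z_map"]; K=c["K"]
    P=np.stack([(u-K[0,2])/K[0,0]*z,(v-K[1,2])/K[1,1]*z,z],-1)
    return (P-c["t"])@c["R"]   # R^T(P-t)
def rect(pts):
    (c,s,a)=cv2.minAreaRect((pts[:,:2]*1000).astype(np.float32)); return np.round(c,1),np.round(s,1),round(a,1)
def crop(c,u0,v0,u1,v1,k,name):
    cv2.imwrite("pics/"+name,cv2.resize(c["img"][v0:v1,u0:u1,::-1],None,fx=k,fy=k,interpolation=cv2.INTER_CUBIC))
E
python3 - <<'E'
from h import *
c=read_camera("top"); W=world(c)
for n in ("disc","hexagon","square","bar","disc_tray","hexagon_tray","square_tray","bar_tray","dropper","cup"):
    for d in trace("top",n)[:3]:
        m=d["mask"]; p=W[m]; p=p[c["z_map"][m]>0]
        vv,uu=np.nonzero(m); print(n,round(d["conf"],2),"px",int(uu.mean()),int(vv.mean()),len(uu),"zmed/max",np.round(np.percentile(p[:,2],[5,50,95])*1000),*rect(p))
st=W[150:225,240:300].reshape(-1,3)
for z in (30,54,78,102):
    p=st[abs(st[:,2]*1000-z)<5]; print(z,len(p),np.median(p[:,2]),np.round(p.mean(0),3),*rect(p))
crop(c,170,125,310,285,4 if 0 else 3.7,"crop.png")
E
```

```text
hexagon 0.8 px 228 174 247 zmed/max [ 8. 25. 31.] [708.9 258.6] [53.4 52.3] 87.6
hexagon 0.47 px 269 184 144 zmed/max [56. 79. 84.] [674.9 130.9] [36.7 46.3] 22.4
square 0.72 px 270 188 202 zmed/max [33. 55. 61.] [666.1 127.9] [52.7 78. ] 21.3
square 0.61 px 271 243 428 zmed/max [21. 25. 31.] [509.1 122.2] [59.1 60.2] 54.6
bar 0.57 px 177 204 132 zmed/max [25. 60. 89.] [615.3 389.4] [24.7 29.8] 82.1
bar 0.56 px 267 192 576 zmed/max [10. 31. 37.] [671.7 136.8] [ 69.1 136.3] 67.1
disc_tray 0.59 px 317 249 290 zmed/max [ 0.  5. 12.] [496.2  -8. ] [52.8 52.8] 46.7
hexagon_tray 0.72 px 233 259 503 zmed/max [-0.  5. 10.] [463.3 234.6] [65.8 75.8] 1.1
hexagon_tray 0.55 px 177 204 143 zmed/max [25. 60. 89.] [615.5 390.6] [27.3 31. ] 69.4
hexagon_tray 0.44 px 359 188 819 zmed/max [-0.  5. 10.] [ 674.9 -127.7] [84.  87.2] 54.8
square_tray 0.7 px 359 188 855 zmed/max [-0.  5. 10.] [ 674.9 -126.8] [86.3 88.3] 54.8
bar_tray 0.85 px 399 267 1638 zmed/max [-0.  4. 10.] [ 449.4 -241.4] [ 82.  154.5] 1.1
dropper 0.59 px 177 204 151 zmed/max [20. 59. 89.] [615.5 390.6] [27.3 31. ] 69.4
cup 0.67 px 450 209 559 zmed/max [ 2. 33. 77.] [ 611.9 -376.2] [64.8 66.9] 39.5
30 447 0.031063810871843695 [0.658 0.138 0.031] [688.2 130.4] [ 75.5 174.9] 74.9
54 178 0.05481952586252685 [0.672 0.126 0.055] [678.8 130.9] [60.5 60.6] 74.0
78 104 0.07929972380363397 [0.674 0.131 0.079] [679.1 131.9] [41.8 48.3] 33.1
102 92 0.10314718453987536 [0.686 0.134 0.103] [685.3 134.2] [30.9 29.2] 63.3
```

View pics/crop.png

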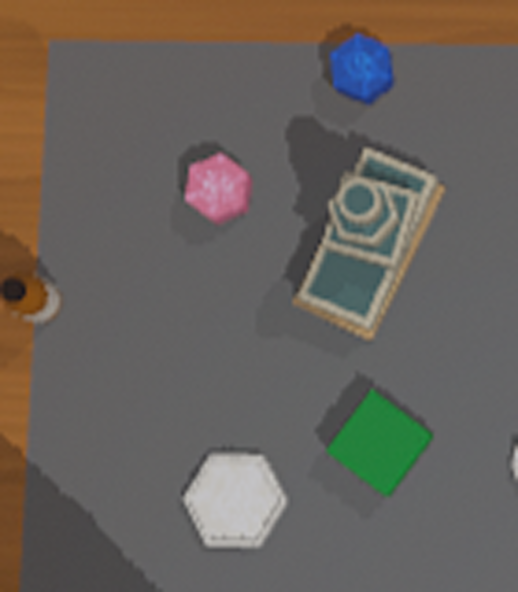

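The stack is cream with slate tops at about (0.68, 0.13), and its layers read z = 31, 55, 79 and 103 mm, as they should. The blue and pink hexagons and the green square are look-alikes lying loose, so they stay. I'll move above the stack for a wrist view.

```bash
python3 - <<'E'
from h import *
c=read_camera("scene"); W=world(c); p=W.reshape(-1,3)
e=env.observe()["eef_pos"]
k=(np.linalg.norm(p[:,:2]-e[:2],axis=1)<.08)&(p[:,2]>.18)&(p[:,2]<.4)
q=p[k]; print(len(q),np.sort(q[:,2])[:12]-e[2])
E
python3 -m crank '[[85,-48,-22,0,0,0,0],[85,-48,-22,0,0,0,0],[85,-48,-22,0,0,0,0],[85,-48,-22,0,0,0,0],[85,-48,-22,0,0,0,0],[85,-48,-22,0,0,0,0],[85,-48,-22,0,0,0,0],[85,-48,-22,0,0,0,0],[85,-48,-22,0,0,0,0],[85,-48,-22,0,0,0,0],[85,-48,-22,0,0,0,0],[85,-48,-22,0,0,0,0]]'
```

```text
1979 [-0.00646464 -0.00640036 -0.00555702 -0.00488417 -0.00483008 -0.00334057
 -0.00305094 -0.00249759 -0.00223714 -0.00099985 -0.00073213 -0.00052281]
time: 2.2
eef_pos: [0.681, 0.1352, 0.2504]
tcp_rot: [0.195, 0.981, 0.0, 0.0]
contact_force: [0.9, 0.3, -0.1]
opening: 0.0853
grip_force: 0.0
```

Open tips stand about 6 mm ahead of the TCP, so the 19 mm figure applies when shut. Next is the wrist view.

```bash
cat >> h.py <<'E'
def layer(W,z,ctr,r,tol=.006):
    p=W.reshape(-1,3); return p[(abs(p[:,2]-z)<tol)&(np.linalg.norm(p[:,:2]-ctr,axis=1)<r)]
E
python3 - <<'E'
from h import *
c=read_camera("wrist"); W=world(c); np.save("w0.npy",W); cv2.imwrite("pics/w0.png",c["img"][:,:,::-1])
print("cam at",-c["R"].T@c["t"])
for z in (.102,.078,.054,.030):
    p=layer(W,z,[.68,.134],.09,.004); print(z,len(p),np.median(p[:,2]) if len(p) else 0,*rect(p) if len(p)>10 else '')
E
```

```text
cam at [0.60836921 0.16550672 0.37419457]
0.102 1191 0.10235745145970312 [684.1 132.1] [31.1 31.5] 13.9
0.078 1181 0.07839860092941094 [680.4 132. ] [45.8 51.9] 50.7
0.054 1606 0.05423883260496036 [678.  129.3] [60.  59.9] 74.6
0.03 4030 0.030369550762838038 [668.  133.1] [ 62.9 129.2] 67.7
```

View pics/w0.png

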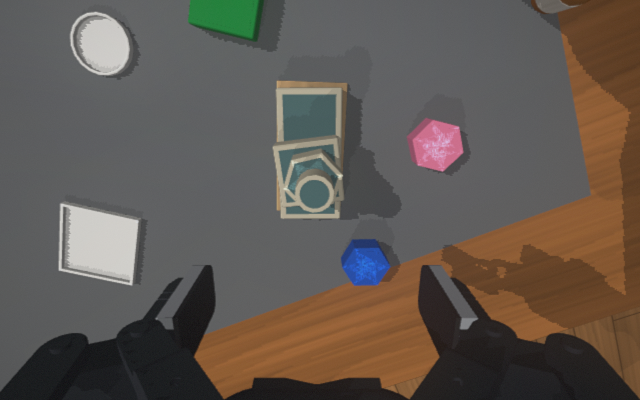

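The wrist view shows the disc at (315,193) on the hexagon, square and bar. The layers measure correctly: disc (684,132), hexagon (680,132) with a flat normal at 50.7°, square (678,129) at 74.6°, and bar (668,133) with its short axis at 67.7°. Now I'll fit the trays and go down on the disc.

```bash
python3 - <<'E'
from h import *
W=np.load("w0.npy")
c=read_camera("top"); T=world(c)
for n,ctr,r in (("disc",[.496,-.008],.045),("square",[.675,-.127],.068),("hex",[.463,.235],.05),("bar",[.449,-.241],.1)):
    for nm,A in (("wrist",W),("top",T)):
        for z,t in ((.008,.002),(.0065,.0045)):
            p=layer(A,z,ctr,r,t)
            if len(p)>30: print(n,nm,z,len(p),*rect(p))
E
python3 -m crank '[[55,-4,-1.7,50,0,0,0],[55,0,0,50,0,0,0],[55,0,0,30,0,0,0],[55,0,0,16,0,0,0],[55,0,0,0,0,0,0],[0,0,0,0,0,0,0],[0,0,0,0,0,0,0],[0,0,0,0,0,0,0],[0,0,0,0,0,0,0]]'
```

```text
disc wrist 0.008 684 [496.   -9.8] [55.7 55.4] 73.8
disc wrist 0.0065 3346 [499.   -9.4] [89. 82.] 67.5
disc top 0.008 129 [499.5  -7. ] [76.3 83.3] 36.3
disc top 0.0065 466 [495.3  -7.4] [87.6 87.2] 59.5
square wrist 0.008 1003 [ 673.4 -129.1] [85.7 85.8] 53.7
square wrist 0.0065 5856 [ 674.6 -128.3] [133.  132.7] 49.4
square top 0.008 280 [ 672.9 -125.8] [128.8 122.4] 59.6
square top 0.0065 1029 [ 676.  -127.8] [132.8 131.4] 0.7
bar top 0.008 558 [ 449.8 -237.5] [191.9 193.6] 22.5
bar top 0.0065 2179 [ 449.2 -241.5] [197.  199.2] 72.9
time: 3.42
eef_pos: [0.6849, 0.1333, 0.1069]
tcp_rot: [0.195, 0.981, 0.001, 0.002]
contact_force: [-0.3, -0.2, 5.9]
opening: 0.0293
grip_force: 59.7
```

```bash
python3 -m crank '[[0,0,0,-20,0,0,0],[0,0,0,-40,0,0,0],[0,24,-41,0,0,0,0],[0,24,-41,0,0,0,0],[0,24,-41,0,0,0,0],[0,24,-41,0,0,0,0],[0,24,-41,0,0,0,0],[0,0,0,0,0,0,0],[0,0,0,0,0,0,0]]'; python3 - <<'E'
from h import *
c=read_camera("wrist"); W=world(c); cv2.imwrite("pics/w1.png",c["img"][:,:,::-1])
p=layer(W,.008,[.496,-.010],.034,.002); print(len(p),*rect(p)); e=env.observe(); print(e["eef_pos"],e["opening"],e["contact_force"])
E
```

```text
time: 4.55
eef_pos: [0.4943, -0.0101, 0.1652]
tcp_rot: [0.195, 0.981, 0.001, 0.001]
contact_force: [-0.0, 0.8, -0.2]
opening: 0.0293
grip_force: 59.3
734 [495.5 -10.5] [54.5 55.3] 67.4
[ 0.49484985 -0.00957742  0.16518777] 0.029367486489785388 [ 0.31172268 -0.0037979   0.68988659]
```

View pics/w1.png

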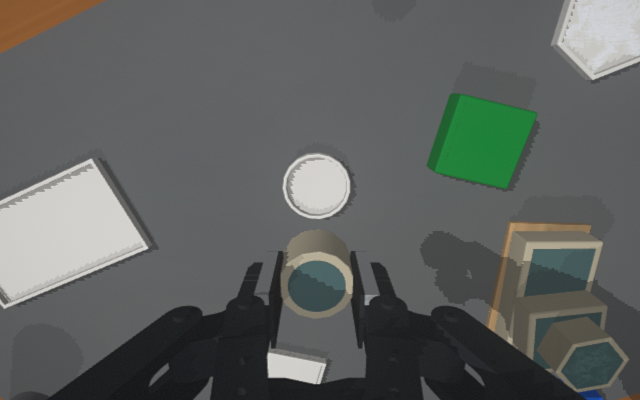

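Disc is held upright at (317,270), with the disc tray at (317,185). I'll descend until contact.

```bash
python3 -m crank '[[0,0,0,50,0,0,0],[0,0,0,45,0,0,0],[0,0,0,25,0,0,0],[0,0,0,8,0,0,0],[0,0,0,2,0,0,0],[0,0,0,0,0,0,0]]';python3 -m crank '[[0,0,0,2,0,0,0],[0,0,0,0,0,0,0]]'
```

```text
time: 5.35
eef_pos: [0.495, -0.0101, 0.0353]
tcp_rot: [0.195, 0.981, 0.0, 0.001]
contact_force: [0.1, -0.2, -0.0]
opening: 0.0295
grip_force: 59.3
time: 5.6
eef_pos: [0.494, -0.0104, 0.0328]
tcp_rot: [0.195, 0.981, 0.0, 0.001]
contact_force: [0.1, 0.2, -0.3]
opening: 0.0293
grip_force: 59.3
```

```bash
python3 -m crank '[[0,0,0,1,0,0,0],[0,0,0,0,0,0,0]]';python3 -m crank '[[0,0,0,1,0,0,0],[0,0,0,0,0,0,0]]'
```

```text
time: 5.85
eef_pos: [0.4939, -0.0104, 0.0318]
tcp_rot: [0.195, 0.981, 0.0, 0.0]
contact_force: [-0.7, 0.7, 4.9]
opening: 0.0298
grip_force: 59.9
time: 6.1
eef_pos: [0.4939, -0.0104, 0.0317]
tcp_rot: [0.195, 0.981, 0.0, -0.0]
contact_force: [-4.3, -0.0, 12.9]
opening: 0.0297
grip_force: 60.8
```

Contact at z=31.8, so the disc is seated. I'll release, rise, and go above the hexagon with a 16.8° turn.

```bash
python3 -m crank '[[50,0,0,-1,0,0,0],[50,0,0,0,0,0,0],[60,0,0,0,0,0,0],[80,0,0,-25,0,0,0],[85,0,0,-55,0,0,0],[85,0,0,-55,0,0,0],[85,-23.5,40.5,0,0,0,0],[85,-23.5,40.5,0,0,0,0],[85,-23.5,40.5,0,0,0,0],[85,-23.5,40.5,0,0,0,0],[85,-23.5,40.5,0,0,0,0],[85,0,0,0,0,0,8.4]]'; python3 -m crank '[[85,0,0,0,0,0,8.4],[85,0,0,0,0,0,0]]'; python3 - <<'E'
from h import *
c=read_camera("wrist"); W=world(c); cv2.imwrite("pics/w2.png",c["img"][:,:,::-1])
for z in (.078,.054,.030):
    p=layer(W,z,[.68,.132],.05 if z>.05 else .09,.004); print(z,len(p),np.median(p[:,2]),*rect(p))
c=read_camera("top");W=world(c);
for z in(.027,.08,.1): p=layer(W,z,[.496,-.01],.03); print(z,len(p),*rect(p) if len(p)>5 else '')
e=env.observe(); print(e["eef_pos"],e["tcp_rot"])
E
```

```text
time: 7.6
eef_pos: [0.6814, 0.1366, 0.165]
tcp_rot: [0.266, 0.964, 0.001, 0.0]
contact_force: [0.1, -0.5, -0.1]
opening: 0.0848
grip_force: 0.0
time: 7.85
eef_pos: [0.6793, 0.1318, 0.1653]
tcp_rot: [0.335, 0.942, -0.001, -0.0]
contact_force: [0.8, -0.1, -0.7]
opening: 0.0853
grip_force: 0.0
0.078 4394 0.07845027358533979 [680.3 132.1] [46.1 52.8] 50.3
0.054 2544 0.054241939148376495 [677.8 129.2] [60.4 60. ] 74.5
0.03 6572 0.03038670903474928 [667.7 133.6] [ 62.  129.6] 67.7
0.027 92 [495.1  -8.1] [29.8 28.2] 35.5
0.08 0
0.1 0
[0.67931612 0.1316658  0.16575584] [ 3.35215479e-01  9.42141382e-01 -2.97839576e-04 -3.32403737e-04]
```

Disc sits in its tray at top z≈27 mm, centred. Now the hexagon.

```bash
python3 -m crank '[[70,-0.5,0.8,45,0,0,0],[70,0,0,28,0,0,0],[70,0,0,13,0,0,0],[70,0,0,0,0,0,0],[0,0,0,0,0,0,0],[0,0,0,0,0,0,0],[0,0,0,0,0,0,0],[0,0,0,0,0,0,0]]'; python3 -m crank '[[0,0,0,-20,0,0,0],[0,0,0,-50,0,0,0],[0,46.6,-11.5,0,0,0,0],[0,46.6,-11.5,0,0,0,0],[0,46.6,-11.5,0,0,0,0],[0,46.6,-11.5,0,0,0,0],[0,46.6,-11.5,0,0,0,0],[0,0,0,0,0,0,-10.3],[0,0,0,0,0,0,0]]'; python3 - <<'E'
from h import *
c=read_camera("wrist"); W=world(c); cv2.imwrite("pics/w3.png",c["img"][:,:,::-1])
p=layer(W,.008,[.463,.2346],.043,.002); print(len(p),*rect(p)); e=env.observe(); print(e["eef_pos"],e["tcp_rot"],e["opening"],e["contact_force"])
E
```

```text
time: 8.95
eef_pos: [0.6824, 0.1322, 0.0826]
tcp_rot: [0.336, 0.942, 0.001, 0.002]
contact_force: [0.3, -0.3, 6.0]
opening: 0.0446
grip_force: 63.7
time: 10.07
eef_pos: [0.4634, 0.2355, 0.151]
tcp_rot: [0.251, 0.968, 0.0, 0.0]
contact_force: [0.0, -0.9, -0.7]
opening: 0.0446
grip_force: 63.1
944 [456.7 236.6] [70.2 66. ] 60.3
[0.46412731 0.23497361 0.15101581] [2.51967910e-01 9.67735455e-01 3.95803106e-04 3.22688458e-04] 0.0440905258444296 [-0.18581442  0.37561798 -0.32461601]
```

View pics/w3.png

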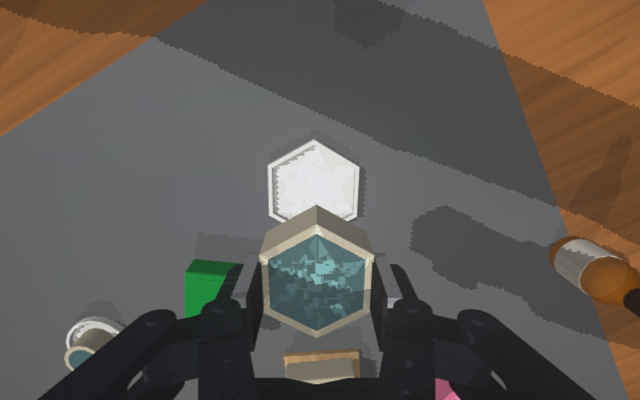

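Hexagon is held at (317,280), aligned with its tray at (313,185). It needs about −2 mm along tool y.

```bash
python3 -m crank '[[0,0,-2,45,0,0,0],[0,0,0,40,0,0,0],[0,0,0,22,0,0,0],[0,0,0,9,0,0,0],[0,0,0,2,0,0,0],[0,0,0,0,0,0,0]]';python3 -m crank '[[0,0,0,1,0,0,0],[0,0,0,0,0,0,0]]'
```

```text
time: 10.88
eef_pos: [0.464, 0.2336, 0.0332]
tcp_rot: [0.251, 0.968, 0.001, 0.001]
contact_force: [-0.2, -0.6, -0.3]
opening: 0.0443
grip_force: 63.1
time: 11.12
eef_pos: [0.4633, 0.2337, 0.0319]
tcp_rot: [0.25, 0.968, 0.001, 0.0]
contact_force: [0.6, -0.1, -0.8]
opening: 0.0442
grip_force: 63.1
```

```bash
python3 -m crank '[[0,0,0,1,0,0,0],[0,0,0,0,0,0,0]]'
```

```text
time: 11.38
eef_pos: [0.4632, 0.2337, 0.0315]
tcp_rot: [0.25, 0.968, 0.0, -0.0]
contact_force: [-2.6, -0.5, 6.7]
opening: 0.0444
grip_force: 63.9
```

```bash
python3 -m crank '[[70,0,0,-1,0,0,0],[70,0,0,0,0,0,0],[85,0,0,0,0,0,0],[85,0,0,-25,0,0,0],[85,0,0,-50,0,0,0],[85,0,0,-50,0,0,0],[85,-47.7,3,0,0,0,0],[85,-47.7,3,0,0,0,0],[85,-47.7,3,0,0,0,0],[85,-47.7,3,0,0,0,0],[85,-47.7,3,0,0,0,0],[85,0,0,0,0,0,-6.8]]'; python3 -m crank '[[85,0,0,0,0,0,-6.8],[85,0,0,0,0,0,0]]'; python3 - <<'E'
from h import *
c=read_camera("wrist"); W=world(c)
for z in (.054,.030):
    p=layer(W,z,[.68,.132],.06 if z>.05 else .09,.004); print(z,len(p),np.median(p[:,2]),*rect(p))
c=read_camera("top");W=world(c);
for z in(.027,.08): p=layer(W,z,[.463,.2346],.04); print(z,len(p),*rect(p) if len(p)>5 else '')
e=env.observe(); print(e["eef_pos"],e["tcp_rot"])
E
```

```text
time: 12.88
eef_pos: [0.6819, 0.126, 0.1557]
tcp_rot: [0.194, 0.981, -0.002, 0.001]
contact_force: [-0.6, -0.1, -0.9]
opening: 0.0847
grip_force: 0.0
time: 13.12
eef_pos: [0.6785, 0.1306, 0.1556]
tcp_rot: [0.135, 0.991, -0.0, -0.001]
contact_force: [-0.5, -0.1, -0.3]
opening: 0.0852
grip_force: 0.0
0.054 7487 0.05440475319270404 [677.7 129.4] [60.1 59.8] 74.3
0.03 7355 0.030375555545142516 [667.9 133.7] [ 62.2 130. ] 67.6
0.027 0
0.08 0
[0.67842975 0.13089769 0.15591485] [ 1.34834997e-01  9.90868008e-01 -5.65189440e-05 -3.31716024e-04]
```

```bash
python3 -m crank '[[85,0.3,-1.4,50,0,0,0],[85,0,0,35,0,0,0],[85,0,0,18,0,0,0],[85,0,0,0,0,0,0],[0,0,0,0,0,0,0],[0,0,0,0,0,0,0],[0,0,0,0,0,0,0],[0,0,0,0,0,0,0]]'; python3 -m crank '[[0,0,0,-20,0,0,0],[0,0,0,-50,0,0,0],[0,0,0,-20,0,0,0],[0,-13,-50,0,0,0,0],[0,-13,-50,0,0,0,0],[0,-13,-50,0,0,0,0],[0,-13,-50,0,0,0,0],[0,-13,-50,0,0,0,0],[0,0,0,0,0,0,10.3],[0,0,0,0,0,0,10.3],[0,0,0,0,0,0,0]]'; python3 - <<'E'
from h import *
c=read_camera("wrist"); W=world(c); cv2.imwrite("pics/w4.png",c["img"][:,:,::-1])
p=layer(W,.008,[.6734,-.1291],.067,.002); print(len(p),*rect(p)); e=env.observe(); print(e["eef_pos"],e["tcp_rot"],e["opening"],e["contact_force"])
c=read_camera("top");W=world(c);
for n,z,q in(("hex",.027,[.463,.2346]),("bar",.03,[.668,.1337])): p=layer(W,z,q,.08); print(n,len(p),*rect(p) if len(p)>5 else '')
crop(c,200,150,440,300,3,"t4.png")
E
```

```text
time: 14.22
eef_pos: [0.6803, 0.1298, 0.056]
tcp_rot: [0.134, 0.991, 0.001, 0.002]
contact_force: [0.3, 0.8, 6.1]
opening: 0.0581
grip_force: 67.9
time: 15.6
eef_pos: [0.6738, -0.1285, 0.1427]
tcp_rot: [0.308, 0.951, -0.0, -0.001]
contact_force: [0.1, -0.1, -1.3]
opening: 0.0585
grip_force: 67.2
1022 [ 658.  -117.5] [84.3 45.9] 53.8
[ 0.67389282 -0.12830323  0.14279597] [ 3.07372152e-01  9.51589215e-01 -1.65370804e-04 -5.45717198e-04] 0.05824496353903929 [ 0.22004312 -0.3416955  -1.05839379]
hex 222 [463.1 235.2] [42.4 48.2] 1.1
bar 908 [668.6 135.8] [ 63.  129.9] 67.6
```

View pics/w4.png

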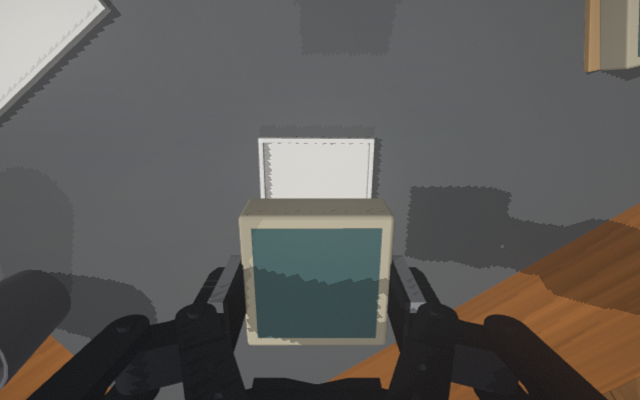

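View pics/t4.png

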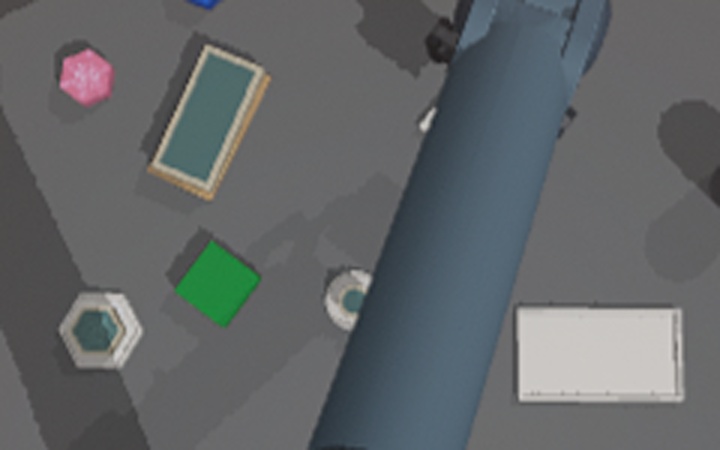

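Hexagon and disc lie in their trays (top crop (100,330) and (350,300)). The square is held at (317,285) and aligned with its tray to within 1 mm. I'll lower it.

```bash
python3 -m crank '[[0,0,0,45,0,0,0],[0,0,0,38,0,0,0],[0,0,0,20,0,0,0],[0,0,0,7,0,0,0],[0,0,0,2,0,0,0],[0,0,0,0,0,0,0]]';python3 -m crank '[[0,0,0,1,0,0,0],[0,0,0,0,0,0,0]]'
```

```text
time: 16.45
eef_pos: [0.6756, -0.1291, 0.0329]
tcp_rot: [0.309, 0.951, 0.0, 0.001]
contact_force: [-0.8, 0.9, -0.2]
opening: 0.0584
grip_force: 67.2
time: 16.7
eef_pos: [0.6748, -0.1287, 0.031]
tcp_rot: [0.309, 0.951, 0.0, 0.001]
contact_force: [0.0, 0.1, -0.9]
opening: 0.0585
grip_force: 67.2
```

```bash
python3 -m crank '[[0,0,0,1.5,0,0,0],[0,0,0,0,0,0,0]]';python3 -m crank '[[0,0,0,1,0,0,0],[0,0,0,0,0,0,0]]'
```

```text
time: 16.95
eef_pos: [0.6746, -0.1287, 0.0291]
tcp_rot: [0.309, 0.951, 0.0, 0.0]
contact_force: [0.3, 0.4, 0.9]
opening: 0.0582
grip_force: 67.3
time: 17.2
eef_pos: [0.6746, -0.1288, 0.029]
tcp_rot: [0.309, 0.951, 0.0, 0.0]
contact_force: [-2.6, 0.1, 5.8]
opening: 0.0584
grip_force: 67.9
```

```bash
python3 -m crank '[[85,0,0,-1,0,0,0],[85,0,0,0,0,0,0],[85,0,0,0,0,0,0],[85,0,0,-25,0,0,0],[85,0,0,-45,0,0,0],[85,0,0,-45,0,0,0],[85,31.8,41.8,0,0,0,0],[85,31.8,41.8,0,0,0,0],[85,31.8,41.8,0,0,0,0],[85,31.8,41.8,0,0,0,0],[85,31.8,41.8,0,0,0,0],[85,0,0,0,0,0,-6.7]]'; python3 -m crank '[[85,0,0,0,0,0,-6.7],[85,0,0,0,0,0,0]]'; python3 - <<'E'
from h import *
c=read_camera("wrist"); W=world(c)
p=layer(W,.030,[.668,.1337],.09,.004); print(len(p),np.median(p[:,2]),*rect(p))
c=read_camera("top");W=world(c);p=layer(W,.027,[.674,-.129],.06);print("sq",len(p),*rect(p))
for z,t in ((.008,.0025),(.005,.002)):
    p=layer(W,z,[.449,-.2415],.092,t); print("bartray",len(p),*rect(p),np.round(np.percentile(p,[1,99],axis=0),3).tolist())
d=trace("top","bar_tray")[0]["mask"]; p=W[d]; p=p[(p[:,2]>.0015)&(p[:,2]<.011)]; print(*rect(p))
e=env.observe(); print(e["eef_pos"],e["tcp_rot"])
E
```

```text
time: 18.7
eef_pos: [0.6681, 0.1441, 0.1454]
tcp_rot: [0.246, 0.969, 0.003, -0.0]
contact_force: [-0.3, -0.9, -0.0]
opening: 0.0848
grip_force: 0.0
time: 18.95
eef_pos: [0.6693, 0.1337, 0.1457]
tcp_rot: [0.197, 0.98, 0.0, 0.001]
contact_force: [-0.2, -0.4, 0.7]
opening: 0.0849
grip_force: 0.0
15304 0.03042883539607559 [667.7 133.6] [ 62.4 129.9] 67.7
sq 422 [ 674.2 -125.6] [59.5 60.6] 54.4
bartray 643 [ 450.5 -241.6] [172.4 175.6] 32.5 [[0.372, -0.319, 0.006], [0.533, -0.164, 0.01]]
bartray 1236 [ 449.6 -241.6] [180.8 181.3] 63.7 [[0.364, -0.326, 0.003], [0.534, -0.159, 0.007]]
[ 449.3 -239.5] [156.6  87.7] 88.8
[0.66890886 0.13338738 0.1447041 ] [1.97070718e-01 9.80389137e-01 1.84387307e-04 4.87319629e-04]
```

Square lies flat at (674,-126), 54°. Next, the bar.

```bash
python3 -m crank '[[85,1.2,-0.3,50,0,0,0],[85,0,0,40,0,0,0],[85,0,0,20,0,0,0],[85,0,0,6.5,0,0,0],[85,0,0,0,0,0,0],[0,0,0,0,0,0,0],[0,0,0,0,0,0,0],[0,0,0,0,0,0,0],[0,0,0,0,0,0,0]]'; python3 -m crank '[[0,0,0,-20,0,0,0],[0,0,0,-40,0,0,0],[0,0,0,-40,0,0,0],[0,6.4,-47.7,0,0,0,0],[0,6.4,-47.7,0,0,0,0],[0,6.4,-47.7,0,0,0,0],[0,6.4,-47.7,0,0,0,0],[0,6.4,-47.7,0,0,0,0],[0,6.4,-47.7,0,0,0,0],[0,6.4,-47.7,0,0,0,0],[0,6.4,-47.7,0,0,0,0],[0,6.4,-47.7,0,0,0,0]]'; python3 -m crank '[[0,0,0,0,0,0,9.6],[0,0,0,0,0,0,9.6],[0,0,0,0,0,0,9.6],[0,0,0,0,0,0,9.6],[0,0,0,0,0,0,9.6],[0,0,0,0,0,0,9.6],[0,0,0,0,0,0,9.6],[0,0,0,0,0,0,0]]'
python3 - <<'E'
from h import *
c=read_camera("wrist"); W=world(c); cv2.imwrite("pics/w5.png",c["img"][:,:,::-1])
p=layer(W,.008,[.449,-.2415],.1,.002); print(len(p),*rect(p)); e=env.observe(); print(e["eef_pos"],e["tcp_rot"],e["opening"],e["contact_force"],e["q"])
E
```

```text
time: 20.23
eef_pos: [0.6693, 0.1342, 0.0296]
tcp_rot: [0.196, 0.981, 0.001, 0.002]
contact_force: [0.7, 0.1, 7.3]
opening: 0.0605
grip_force: 69.2
time: 21.72
eef_pos: [0.4477, -0.2411, 0.1277]
tcp_rot: [0.196, 0.981, 0.0, 0.0]
contact_force: [0.7, 0.4, -1.6]
opening: 0.0607
grip_force: 68.2
time: 22.72
eef_pos: [0.4487, -0.2397, 0.1274]
tcp_rot: [0.705, 0.709, 0.0, -0.0]
contact_force: [-0.3, 0.6, -2.5]
opening: 0.0599
grip_force: 68.2
829 [ 447.8 -174.4] [86.3 15.5] 0.3
[ 0.44884592 -0.23978897  0.12743337] [ 7.04808067e-01  7.09397977e-01  1.28072741e-04 -2.86823572e-04] 0.06037122251454264 [-0.54702186  0.37894957 -3.19473789] [-0.24199683  0.34322832  0.75216005  2.06458279 -0.312471    0.84692295
  0.69763954]
```

View pics/w5.png

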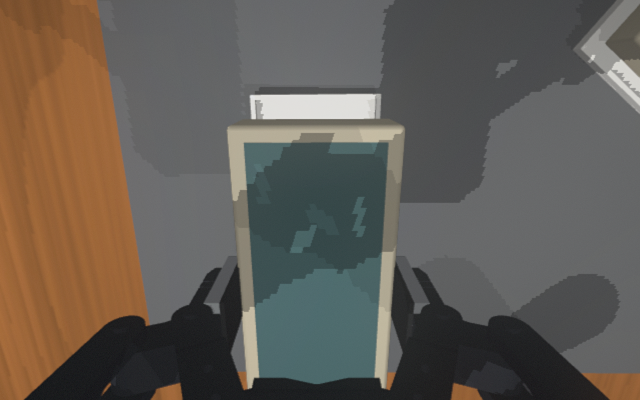

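Bar is held at (317,250), aligned with its tray (far wall at row 95). I'll shift −2.5 mm along tool x and lower it.

```bash
python3 -m crank '[[0,-2.5,-0.8,40,0,0,0],[0,0,0,30,0,0,0],[0,0,0,17,0,0,0],[0,0,0,7,0,0,0],[0,0,0,3,0,0,0],[0,0,0,0,0,0,0]]';python3 -m crank '[[0,0,0,1.5,0,0,0],[0,0,0,0,0,0,0]]'
```

```text
time: 23.52
eef_pos: [0.4491, -0.243, 0.031]
tcp_rot: [0.706, 0.708, 0.0, 0.001]
contact_force: [0.0, -0.3, -2.0]
opening: 0.0606
grip_force: 68.1
time: 23.78
eef_pos: [0.4487, -0.2427, 0.0291]
tcp_rot: [0.706, 0.708, 0.0, 0.0]
contact_force: [-0.6, -0.2, -1.6]
opening: 0.0603
grip_force: 68.1
```

```bash
python3 -m crank '[[0,0,0,1.5,0,0,0],[0,0,0,0,0,0,0]]';python3 -m crank '[[0,0,0,1,0,0,0],[0,0,0,0,0,0,0]]'
```

```text
time: 24.02
eef_pos: [0.4483, -0.2426, 0.0272]
tcp_rot: [0.706, 0.708, 0.0, -0.0]
contact_force: [-0.6, 0.6, -2.6]
opening: 0.0606
grip_force: 68.1
time: 24.28
eef_pos: [0.4485, -0.2427, 0.0266]
tcp_rot: [0.706, 0.708, 0.0, -0.0]
contact_force: [-2.1, 0.5, 2.5]
opening: 0.0604
grip_force: 68.7
```

```bash
python3 -m crank '[[0,0,0,0.5,0,0,0],[85,0,0,-1,0,0,0],[85,0,0,0,0,0,0],[85,0,0,0,0,0,0],[85,0,0,-25,0,0,0],[85,0,0,-50,0,0,0],[85,0,0,-50,0,0,0],[85,0,0,-50,0,0,0],[85,50,20,0,0,0,0],[85,50,20,0,0,0,0],[85,50,20,0,0,0,0],[85,0,0,0,0,0,0]]'; python3 - <<'E'
from h import *
w=read_camera("wrist"); A=world(w)
c=read_camera("top"); T=world(c)
for n,q,r in (("disc",[.495,-.009],.03),("hex",[.463,.235],.04),("sq",[.674,-.127],.06),("bar",[.449,-.242],.09)):
    for nm,W in (("top",T),("wrist",A)):
        p=layer(W,.0275,q,r,.005)
        if len(p)>20: print(n,nm,len(p),np.round(np.percentile(p[:,2],[5,50,95]),4),*rect(p))
crop(c,160,120,470,300,2.5,"t5.png"); print(env.observe()["eef_pos"],env.observe()["contact_force"])
for n in ("dropper","cup"): print(n,[(d["conf"],d["point"]) for d in tip_of("top",n)[:1]])
E
```

```text
time: 25.78
eef_pos: [0.5098, -0.0864, 0.2015]
tcp_rot: [0.702, 0.712, 0.001, -0.0]
contact_force: [-0.4, -0.9, -0.1]
opening: 0.0848
grip_force: 0.0
disc top 90 [0.0244 0.0283 0.0315] [495.   -8.9] [29.9 28. ] 45.9
disc wrist 1256 [0.0261 0.0274 0.0287] [494.6 -10.2] [31.2 30.7] 0.8
hex top 209 [0.0246 0.0284 0.0319] [463.1 235.2] [42.3 49.4] 1.0
sq top 397 [0.0243 0.0281 0.032 ] [ 674.3 -125.6] [59.7 60.2] 54.2
sq wrist 4170 [0.0258 0.0275 0.0287] [ 673.  -127.7] [60.  61.2] 54.0
bar top 916 [0.0239 0.0281 0.0317] [ 449.5 -240.1] [ 58.6 129.3] 1.0
bar wrist 6769 [0.0262 0.0276 0.0287] [ 448.4 -241.2] [ 62.3 130.3] 0.3
[ 0.50775233 -0.09203698  0.2015278 ] [-0.26884937 -1.29555528 -0.19151192]
dropper [(0.59, [0.6161, 0.393, -0.0012])]
cup [(0.87, [0.6105, -0.3828, 0.0017])]
```

View pics/t5.png

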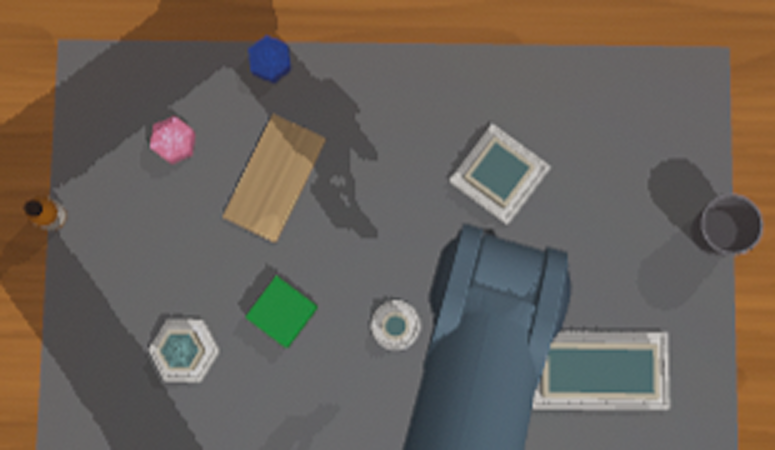

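All four pieces lie flat in their trays, with tops at about 27 mm: disc (395,325), hexagon (180,350), square (500,170) and bar (600,370). The board is empty and the bystanders haven't moved.

```bash
python3 -c "from bench import env; print(env.sign_off())"
```

```text
the job is handed in; nothing more can be done
None
```

The job is handed in: the disc, hexagon, square and bar were each set down from the top of the stack into their own trays and lie flat there, and the dropper bottle and cup were not moved, finishing at about 26 s of the 102 s allowed.

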